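Lock the bayonet lid of a film developing tank

ROBOT

A 6-joint arm with a two-finger parallel gripper is mounted at the origin on the work surface. World frame = base frame: x ahead of the robot, y to its left, z up, the work surface at z = 0. Lengths are in m, angles in rad, forces in N, time in s.
With the tool pointing down it reaches from about 0.4 to 0.825 m from the base axis. Payload 7 kg.
Tool frame: the origin (TCP) lies midway between the tips of the shut fingers; the grasp point (between the pads) lies 19 mm behind it; z points along the fingers, y is the line along which they close (so a half turn about z gives the same grasp; the last joint's range is limited). The gripper opens to 88 mm and grips with 3 to 60 N. Pads are 19 mm wide; open, the fingers measure 130 mm over their backs; the gripper's body (78 mm by 193 mm) begins 47 mm behind the grasp point.
Start: joints at [-0.887, 0.359, 0.012, 0, -1.224, -0.288], TCP at [0.26, -0.623, 0.227] pointing down, gripper open.
Joint ranges: [-3.07, 3.07], [-1.43, 2.12], [-1.02, 1.25], [-3.03, 1.67], [-3.05, -0], [-3.03, 3.03]. Speed limits (rad/s): [2.39, 2.39, 3.01, 3.14, 3.14, 3.14].

INTERFACE

Orientations are given as [roll, pitch, yaw] about the fixed x, y, z axes, in that order (R = Rz(yaw) Ry(pitch) Rx(roll)).
In Python, from station import telemetry, eyes, ticket, recognise, trace gives the robot as it stands. The module is installed in compiled form; this text tells all that it offers.
- The arm moves only by the tool servo_tool, never from a script. Its argument "series" is a list that holds one entry, the list of rows, each a list of 4 numbers: the shift along the tool's x, y, z in mm, then the turn about the tool's z in rad. In form: [[[x, y, z, roll], ...]]. A call has exactly 10 rows; each row shifts and turns the commanded pose from where the row before left it, along the tool's axes as they then stand; what a row does not reach is not made up. A row lasts 1/12 s, in which the tool goes at most 41.7 mm and 7.16 degrees, less where a joint would pass 70% of its speed; a pose out of reach is approached as far as the arm can. A call is refused whole if a number of a shift passes 41.7 or a number of a turn 0.125, either way. A call with a gripper value outside its range is refused whole. "claw" is the gripper's target within -1 to 1 (shut at 1, half-way at 0, fully open at -1), set as the call begins (left out, the last holds). The fingers move at their own pace and stop on an object; "grip_force" is the grip in N (left out, the last holds). Time passes only in rows, so rows that do not move let the fingers close, or fill a call up. It gives the time, the measured TCP pose, the force, the opening and the grip force at its end, in the units of the state.
- telemetry.get_state(): the state, without advancing time (a new reading comes with each control period).
- eyes.grab_frame(name): name is "side" or "top" or "wrist"; returns the picture (420x560x3 uint8, red, green, blue); there is no depth.
- eyes.calibration(name): a dict with "mtx" (3x3 intrinsics, pixels), "rvec" (rotation vector, rad) and "tvec" (3), from world to camera coordinates, as OpenCV has them. Camera axes: x right, y down, z forward; pixel columns grow to the right and rows downward; lengths in m; the calibration is good to about 2 mm. A picture is of the moment at which its call begins: read the wrist's pose just before it. calibration takes no time and is no camera call; for the wrist camera it gives the pose at the moment of the call.
- ticket.job_done(): hands the job in; it is judged then, once.
Trained networks look in the newest picture that a camera, given by its name, has taken for a name from the list of things; names that differ only in an ending like _2 or _b are one class to them, and where a whole thing is asked for, a point or a joint stands for the part that bears it (a point fixed in the world has none). Each returns a list of dicts, best first, with "conf" (0 to 1); they miss things now and then, are a little off and sometimes report something else, mostly with a low value. They report only what shows in the picture. A call takes as long as a camera call. They do not tell look-alikes from the thing itself.
- recognise(camera, name): "position" ([x, y, z] in m, in world coordinates, good to about 4 mm: the middle of the surface that is visible of it).
- trace(camera, name): "mask" (420x560 bool, what is visible of it).
The state is a dict: "t": time; "q": joint angles; "qd": joint speeds; "joint_efforts": joint torques, N m; "eef_pos": TCP position; "ee_rot": TCP orientation; "force": force on the tool from outside, world axes, zero at the start; "moment": the same for the moment, N m; "width": finger opening in m; "gripper_force": force on a finger pad.
Only numpy, scipy, OpenCV 4.12 (cv2) and the standard library are available. Lean on these libraries where they do the work, as an engineer would, in place of code of your own. Each camera call takes 0.05 s, during which the arm holds its last target. There are 200 camera calls.

TASK

The lid of the steel developing tank is only lying on top of its grey collar. Turn it by its orange bar until its two white lugs stand over the two notches, press it down against the spring so that it drops in, then keep it down and turn it clockwise (seen from above) about 60 degrees to its stop, so that the bar points at the two red marks. Let go: the lid must stay locked down, and the things around the tank stay where they are.

Things in the scene. Friction and masses are not known exactly. Their poses are not given: they have to be found in the camera images.
- tank_mouth (a point): Centre of the top face of the grey collar of the fixed steel tank, 120 mm above the ledge. Collar 116 mm across (rubber foot 136 mm), with a 6 mm thick lip round an opening 75 mm across. z up; two red marks on the collar at its +x and -x sides show the locked direction of the bar.
- tank_notch (a point): Middle of one of the two square notches in the lip, at its top, 42 mm from the axis at +60 degrees about z (counter-clockwise from above) from tank_mouth's +x; the other is opposite. Each is 32 mm wide, reaches 49 mm out and has a white mark on the collar. From here the dropped lid turns 60 degrees clockwise to its stop, which lies about 2 degrees beyond the red marks; counter-clockwise is barred.
- tank_spring (a point): Top of the round spring pad (40 mm across) inside the tank, 7 mm below tank_mouth. It pushes the lid up with about 3 N at first touch, 7 N when the lid is at the bottom: the lid does not drop in by its weight, and rises again if let go over the notches. Once locked, it holds the lugs up against the underside of the lip.
- lid_grip (a point): Point on the axis of the loose lid (about 0.2 kg), inside its orange bar, 17 mm below the bar's top, 23 mm above the lid's flat black top. Bar 70 mm long (along x), 16 mm thick (along y), 40 mm high; pinch it from above. z up. Height over tank_mouth: 43 mm at the start (lugs lying on the lip), 26 mm pressed to the bottom, 31 mm locked and let go.
- lid_lug (a point): Outer end of one of the lid's two white lugs, at its underside, 46 mm from the lid's axis along +x; the other is opposite, both in line with the bar, so half a turn changes nothing. Lugs 24 mm wide, 6 mm thick. The black disc is 72 mm across, 25 mm thick, and reaches 5 mm below the lugs into the opening. Once pressed 12 to 17 mm down, the lugs can turn under the lip.
- canister_a: Grey plastic film canister, loose, 35 mm across, 52 mm high, standing beside the work; origin at the centre of its underside. Leave alone.
- canister_b: Second canister like the first. Leave alone.
- loupe: Black plastic loupe, loose, 54 mm across, 58 mm high, standing; origin at the centre of its underside. Leave alone.
- jar: Amber glass jar with aluminium lid, loose, 72 mm across, 100 mm high; origin at the centre of its underside. Leave alone.
Mind the look-alikes: they are no part of the job. Leave any blue look-alike of the part that bears lid_grip alone.

How it is judged:
On the way:
1. the lid has dropped into the notches (at least 8 mm down) (z of lid_grip in the frame of tank_mouth below 0.035 m), for 0.1 s.
At the end, for the whole second after the job is handed in: The lid sits at least 8 mm lower than at the start (12 mm when locked), centred within 8 mm and level within 0.1 rad, its bar within 0.22 rad (about 12 degrees) of the line through the two red marks, and it stays so when let go (z of lid_grip in the frame of tank_mouth below 0.035 m and horizontal distance between lid_grip and tank_mouth below 0.008 m and angle between the x axis of lid_grip and the x axis of tank_mouth, either way round below 0.22 rad and angle between lid_grip's own z axis and vertical below 0.1 rad); the robot touches nothing.
It fails at once if a canister, the loupe or the jar is moved more than 30 mm (distance of any of canister_a, canister_b, loupe, jar from where it was at the start of the episode above 0.03 m).
It also fails if it takes over 42 s, if anything falls off the work surface, if the arm or the gripper's body presses on something with over 40 N, if the wrist force passes 120 N, or if a joint passes its speed limit or range.

## Working session

There is one attempt and no reset: what is moved stays moved. The work goes in short steps, Python scripts to look and compute and a tool call to move; the robot and the scene stay as the last step left them, time stands still between calls to the robot, and variables do not carry over. Pictures are saved under pics/ and viewed, at most 10 in all, crops included, and the job is handed in when it is done.

Besides the shell and the picture viewer there is one more tool, called as name([rows], argument=value, ...), one row to a line, values as JSON. servo_tool: Moves the arm, as the interface text tells. Its arguments: {"type":"object","properties":{"series":{"type":"array"},"claw":{"type":"number"},"grip_force":{"type":"number"}},"required":["series"]}

```bash
mkdir -p pics; python3 - <<'E'
from station import telemetry, eyes, ticket, recognise, trace
import cv2,numpy as np
s=telemetry.get_state(); print(s['t'],s['eef_pos'],s['ee_rot'],s['width'],s['force'])
ims=[]
for c in ['side','top']:
    im=eyes.grab_frame(c); cv2.imwrite(f'pics/{c}0.png',im[:,:,::-1]); ims.append(im)
    for n in ['lid_grip','tank_mouth','tank_notch','lid_lug']:
        try: print(c,n,[(np.round(r['position'],3).tolist(),round(r['conf'],2)) for r in recognise(c,n)[:3]])
        except Exception as e: print(c,n,e)
    cal=eyes.calibration(c); R=cv2.Rodrigues(cal['rvec'])[0]; print(c,'pos',-R.T@np.ravel(cal['tvec']))
E
```

```text
0.0 [ 0.26000294 -0.62236754  0.22564813] [ 3.13993337e+00 -1.49408016e-04 -2.74592235e+00] 0.08746772367908862 [ 0.01552219 -0.57279009  0.18321553]
side lid_grip [([0.348, -0.105, 0.026], 0.9), ([0.509, -0.059, 0.138], 0.61)]
side tank_mouth [([0.49, -0.024, 0.069], 0.92)]
side tank_notch [([0.49, -0.026, 0.067], 0.67), ([0.456, 0.312, 0.06], 0.21)]
side lid_lug [([0.509, -0.053, 0.138], 0.93), ([0.346, -0.108, 0.026], 0.76)]
side pos [-0.14905927  0.69234329  1.07177046]
top lid_grip [([0.353, -0.114, 0.025], 0.94), ([0.515, -0.061, 0.138], 0.7)]
top tank_mouth [([0.501, -0.05, 0.12], 0.58)]
top tank_notch [([0.504, -0.052, 0.115], 0.64)]
top lid_lug [([0.514, -0.062, 0.141], 0.95), ([0.356, -0.113, 0.028], 0.64)]
top pos [ 0.44621902 -0.02217052  1.01740994]
```

```bash
python3 -c "
import cv2,numpy as np
a=np.hstack([cv2.imread('pics/side0.png'),cv2.imread('pics/top0.png')]);cv2.imwrite('pics/both0.png',cv2.resize(a,(800,300),interpolation=cv2.INTER_AREA))"
```

```text
(no output)
```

View pics/both0.png

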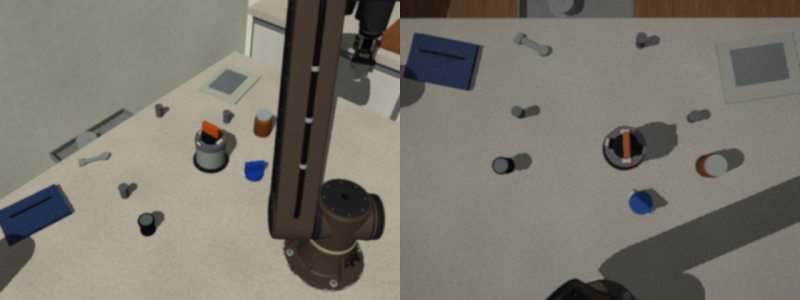

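The side and top views show the steel tank with the orange bar at top-view pixel (318, 206) in full resolution. The blue look-alike is at about (337, 283), and the jar is to the right of the tank. Next I'll zoom in on the tank in the top view.

```bash
cat > h.py <<'E'
from station import telemetry, eyes, ticket, recognise, trace
import cv2,numpy as np
def w2p(c,P,cal=None):
    cal=cal or eyes.calibration(c)
    return cv2.projectPoints(np.array(P,float).reshape(-1,3),np.array(cal['rvec'],float),np.array(cal['tvec'],float),np.array(cal['mtx'],float),None)[0].reshape(-1,2)
def p2w(c,uv,z,cal=None):
    cal=cal or eyes.calibration(c); R=cv2.Rodrigues(np.array(cal['rvec'],float))[0]; t=np.ravel(cal['tvec'])
    C=-R.T@t; uv=np.array(uv,float).reshape(-1,2)
    d=(R.T@np.linalg.inv(cal['mtx'])@np.c_[uv,np.ones(len(uv))].T).T
    return C+d*((z-C[2])/d[:,2])[:,None]
E
python3 - <<'E'
from h import *
im=cv2.imread('pics/top0.png')
cv2.imwrite('pics/topc.png',cv2.resize(im[160:255,270:370],(800,760),interpolation=cv2.INTER_CUBIC)[:600] if 0 else cv2.resize(im[165:240,270:370],(800,600),interpolation=cv2.INTER_CUBIC))
hsv=cv2.cvtColor(im,cv2.COLOR_BGR2HSV)
m=((hsv[...,0]<14)|(hsv[...,0]>172))&(hsv[...,1]>150)&(hsv[...,2]>90)
m[:, :280]=0;m[:,355:]=0;m[:160]=0;m[250:]=0
n,l,st,ce=cv2.connectedComponentsWithStats(m.astype(np.uint8))
for i in range(1,n): 
    if st[i,4]>3: print(st[i],ce[i],hsv[l==i].mean(0))
for n in ['canister_a','loupe','jar']:
    print(n,[(np.round(r['position'],3).tolist(),round(r['conf'],2)) for r in recognise('top',n)[:4]])
E
```

```text
[312 185  10  36 318] [316.47798742 202.50314465] [ 10.66666667 181.00314465 123.99056604]
canister_a [([0.617, -0.274, 0.049], 0.83), ([0.627, 0.258, 0.053], 0.7)]
loupe [([0.461, 0.297, 0.055], 0.7)]
jar [([0.464, -0.309, 0.101], 0.57)]
```

View pics/topc.png

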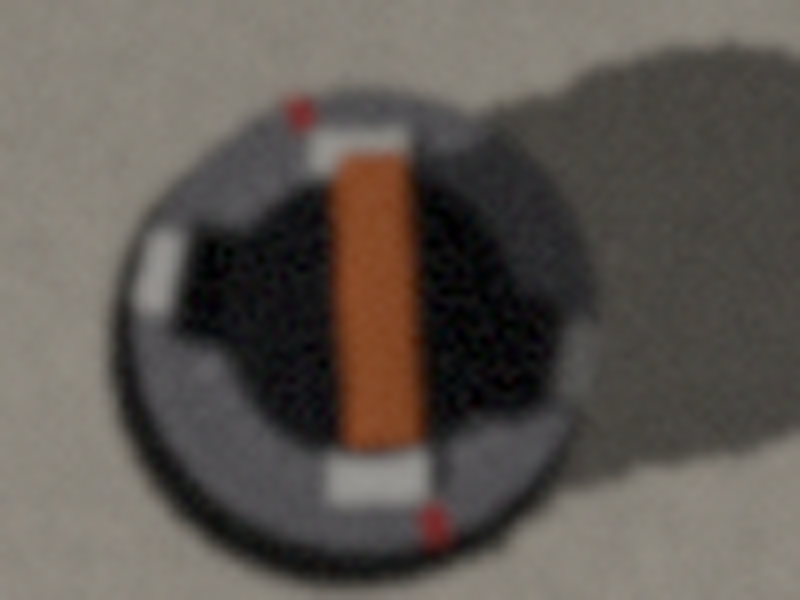

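In the crop, the red marks are at (300,113) and (435,527). The white notch marks are at (160,272) and (577,360). The bar runs from (372,155) to (383,447), and the lugs are in line with it.

```bash
python3 - <<'E'
from h import *
f=lambda a:np.array(a)/8.+[270,165]-0.44
r=p2w('top',f([(300,113),(435,527)]),.12); w=p2w('top',f([(160,272),(577,360)]),.12)
b=p2w('top',f([(372,155),(383,447)]),.12+.06); lg=p2w('top',f([(362,150),(378,478)]),.126)
for n,a in dict(red=r,white=w,bar=b,lug=lg).items():
    d=a[0]-a[1]; print(n,a.mean(0).round(4),np.linalg.norm(d).round(4),np.degrees(np.arctan2(d[1],d[0])).round(1))
E
```

```text
red [ 0.5174 -0.0658  0.12  ] 0.1088 17.9
white [ 0.5181 -0.0661  0.12  ] 0.1062 78.1
bar [ 0.5169 -0.0653  0.18  ] 0.0683 2.0
lug [ 0.5183 -0.0662  0.126 ] 0.0816 2.6
```

servo_tool([
  [[-22.6, 20.7, -3, 0], [-22.6, 20.7, -3, 0], [-22.6, 20.7, -3, 0], [-22.6, 20.7, -3, 0], [-22.6, 20.7, -3, 0], [-22.6, 20.7, -3, 0], [-22.6, 20.7, -3, 0], [-22.6, 20.7, -3, 0], [-22.6, 20.7, -3, 0], [-22.6, 20.7, -3, 0]],
], claw=-1)

```text
t: 1.48
eef_pos: [0.3893, -0.3433, 0.257]
ee_rot: [-3.141, 0.001, -2.746]
force: [0.8, 0.8, -0.6]
width: 0.0878
gripper_force: 0.0
```

servo_tool([
  [[-22.6, 20.7, 0, 0], [-22.6, 20.7, 0, 0], [-22.6, 20.7, 0, 0], [-22.6, 20.7, 0, 0], [-22.6, 20.7, 0, 0], [-22.6, 20.7, 0, 0], [-22.6, 20.7, 0, 0], [-22.6, 20.7, 0, 0], [-22.6, 20.7, 0, 0], [-22.6, 20.7, 0, 0]],
])

```text
t: 2.32
eef_pos: [0.5181, -0.065, 0.257]
ee_rot: [-3.141, 0.001, -2.746]
force: [0.5, -1.0, -0.2]
width: 0.0876
gripper_force: 0.0
```

servo_tool([
  [[0, 0, 0, 0.12], [0, 0, 0, 0.12], [0, 0, 0, 0.12], [0, 0, 0, 0], [0, 0, 0, 0], [0, 0, 0, 0], [0, 0, 0, 0], [0, 0, 0, 0], [0, 0, 0, 0], [0, 0, 0, 0]],
])

```text
t: 3.15
eef_pos: [0.5177, -0.0666, 0.2566]
ee_rot: [3.142, 0.0, -3.105]
force: [-0.6, 0.0, 0.1]
width: 0.0876
gripper_force: 0.0
```

```bash
python3 - <<'E'
from h import *
s=telemetry.get_state(); print(s['t'],s['eef_pos'],s['ee_rot'],s['q'],s['force'])
cal=eyes.calibration('wrist'); im=eyes.grab_frame('wrist')
np.save('cal1.npy',cal,allow_pickle=True); im=im[:,:,::-1].copy(); cv2.imwrite('pics/w1.png',im)
print(w2p('wrist',[(.5175,-.066,.12),(.5175,-.066,.18)],cal))
E
```

```text
3.15 [ 0.51765161 -0.06664942  0.25659916] [ 3.14155516e+00  1.08868016e-04 -3.10530387e+00] [ 2.48244766e-01  8.58254594e-02 -2.74701308e-01 -1.46948090e-05
 -1.21015524e+00 -1.78274713e+00] [-0.57420098  0.02647895  0.06456499]
[[281.87293885 199.71153327]
 [282.05415038 217.1439176 ]]
```

View pics/w1.png

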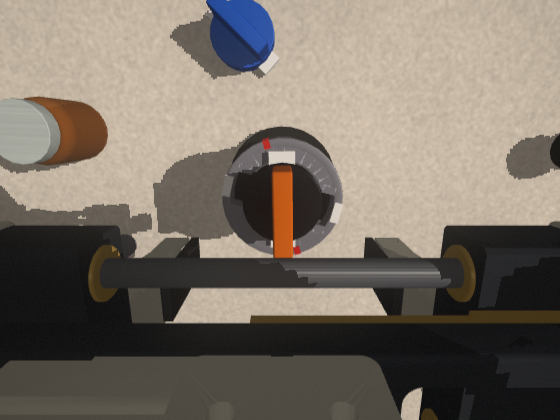

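The wrist view shows red marks at (267,145) and (296,250). The bar runs from (283,166) to (283,258), and the lug is at (282,157). I'll check these against the top-view estimate.

```bash
python3 - <<'E'
from h import *
cal=np.load('cal1.npy',allow_pickle=True).item()
im=cv2.imread('pics/w1.png');hsv=cv2.cvtColor(im,cv2.COLOR_BGR2HSV)
H,S,V=[hsv[...,i] for i in range(3)]
for nm,m in dict(o=(H>4)&(H<16)&(S>180)&(V>120),r=((H>172)|(H<4))&(S>150)&(V>80)).items():
    m=m.astype(np.uint8); m[:,:240]=0;m[:,340:]=0;m[:130]=0;m[262:]=0
    n,l,st,ce=cv2.connectedComponentsWithStats(m)
    for i in range(1,n):
        if st[i,4]>8: print(nm,st[i],ce[i], p2w('wrist',ce[i],.12 if nm=='r' else .183,cal)[0].round(4))
    if nm=='o':
        for y in (185,200,215,230,245): 
            x=np.flatnonzero(m[y]); print(y,x.min(),x.max(),p2w('wrist',(( x.min()+x.max())/2,y),.183,cal)[0].round(4))
r=p2w('wrist',[(266.5,145),(296,250.5)],.12,cal); d=r[1]-r[0]
print(r.mean(0),np.linalg.norm(d),np.degrees(np.arctan2(d[1],d[0])))
E
```

```text
o [ 273  167   20   91 1699] [282.73337257 213.33902295] [ 0.5136 -0.0656  0.183 ]
185 273 292 [ 0.4918 -0.0667  0.183 ]
200 273 292 [ 0.5032 -0.0662  0.183 ]
215 273 292 [ 0.5149 -0.0658  0.183 ]
230 274 292 [ 0.5269 -0.0649  0.183 ]
245 274 292 [ 0.5392 -0.0644  0.183 ]
r [262 138   9  11  67] [265.88059701 143.07462687] [ 0.465  -0.0826  0.12  ]
r [294 246   7   8  40] [296.7 249.8] [ 0.568  -0.0493  0.12  ]
[ 0.51775866 -0.06599068  0.12      ] 0.1070359589507755 17.436963316388418
```

Both views agree: centre (0.5176, -0.066), locked direction about 17.7°, notch about 77.7°, bar about 2.5°. I'll descend and grip.

servo_tool([
  [[0, 0.6, 12, 0], [0, 0, 12, 0], [0, 0, 12, 0], [0, 0, 12, 0], [0, 0, 12, 0], [0, 0, 12, 0], [0, 0, 12, 0], [0, 0, 12, 0], [0, 0, 12, 0], [0, 0, 0, 0]],
])

```text
t: 4.03
eef_pos: [0.5162, -0.0661, 0.1464]
ee_rot: [-3.141, -0.004, -3.106]
force: [-1.2, -1.0, -1.1]
width: 0.0874
gripper_force: 0.0
```

servo_tool([
  [[0, 0, 0, 0], [0, 0, 0, 0], [0, 0, 0, 0], [0, 0, 0, 0], [0, 0, 0, 0], [0, 0, 0, 0], [0, 0, 0, 0], [0, 0, 0, 0], [0, 0, 0, 0], [0, 0, 0, 0]],
], claw=1, grip_force=35)

```text
t: 4.87
eef_pos: [0.5176, -0.066, 0.1486]
ee_rot: [3.142, -0.0, -3.106]
force: [-0.2, 0.9, 0.2]
width: 0.0266
gripper_force: 0.0
```

servo_tool([
  [[0, 0, 0, 0], [0, 0, 0, 0], [0, 0, 0, 0], [0, 0, 0, 0], [0, 0, 0, 0], [0, 0, 0, 0], [0, 0, 0, 0], [0, 0, 0, 0], [0, 0, 0, 0], [0, 0, 0, 0]],
])

```text
t: 5.7
eef_pos: [0.5176, -0.0659, 0.1485]
ee_rot: [-3.142, -0.0, -3.106]
force: [-0.6, -1.0, -0.9]
width: 0.0158
gripper_force: 34.9
```

servo_tool([
  [[0, 0, 0, -0.08], [0, 0, 0, -0.08], [0, 0, 0, -0.08], [0, 0, 0, -0.08], [0, 0, 0, -0.08], [0, 0, 0, -0.08], [0, 0, 0, -0.08], [0, 0, 0, -0.08], [0, 0, 0, -0.08], [0, 0, 0, -0.08]],
])

```text
t: 6.53
eef_pos: [0.5176, -0.0659, 0.1485]
ee_rot: [3.141, -0.0, -2.302]
force: [-1.1, -0.4, -1.1]
width: 0.0155
gripper_force: 34.9
```

Gripped, and the forces are small. I'll finish the turn, with 0.52 rad left.

servo_tool([
  [[0, 0, 0, -0.08], [0, 0, 0, -0.08], [0, 0, 0, -0.08], [0, 0, 0, -0.08], [0, 0, 0, -0.08], [0, 0, 0, -0.08], [0, 0, 0, -0.04], [0, 0, 0, 0], [0, 0, 0, 0], [0, 0, 0, 0]],
])

```text
t: 7.37
eef_pos: [0.5175, -0.0661, 0.1484]
ee_rot: [3.141, -0.0, -1.787]
force: [1.2, -1.1, -2.2]
width: 0.0156
gripper_force: 34.9
```

```bash
python3 - <<'E'
from h import *
s=telemetry.get_state(); print(s['t'],s['eef_pos'],np.degrees(s['ee_rot']),s['force'])
im=eyes.grab_frame('wrist')[:,:,::-1]; cv2.imwrite('pics/w2.png',im)
im=eyes.grab_frame('side')[:,:,::-1]; u,v=w2p('side',[(.5176,-.066,.13)])[0].astype(int);print(u,v)
cv2.imwrite('pics/s2.png',cv2.resize(im[v-45:v+45,u-60:u+60],(800,600),interpolation=cv2.INTER_CUBIC))
E
```

```text
7.3667 [ 0.51752108 -0.06605895  0.14841574] [ 1.79984456e+02 -1.37959382e-02 -1.02408934e+02] [ 1.24655111 -1.05256831 -2.17388318]
295 189
```

View pics/w2.png

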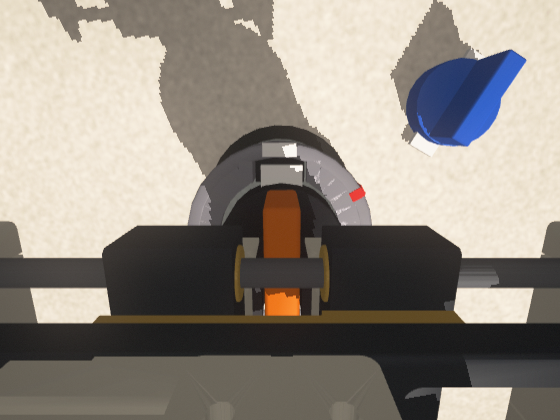

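View pics/s2.png

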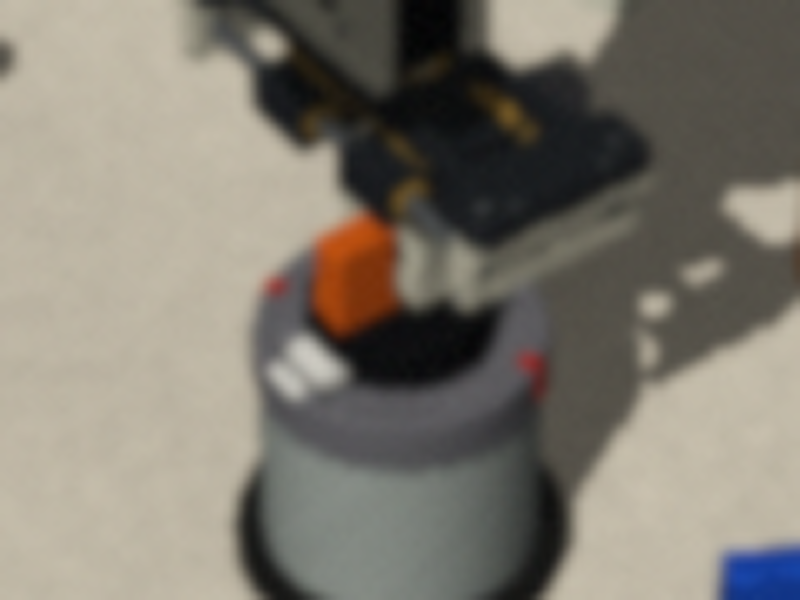

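The lug at (282,175) is centred in the notch, with an even dark gap on both sides and the white mark at (280,150) in line behind it. Next I'll press down 16 mm.

servo_tool([
  [[0, 0, 2, 0], [0, 0, 2, 0], [0, 0, 2, 0], [0, 0, 2, 0], [0, 0, 2, 0], [0, 0, 2, 0], [0, 0, 2, 0], [0, 0, 2, 0], [0, 0, 0, 0], [0, 0, 0, 0]],
])

```text
t: 8.3
eef_pos: [0.5178, -0.0659, 0.1325]
ee_rot: [-3.141, 0.0, -1.786]
force: [0.6, -1.5, 2.9]
width: 0.0155
gripper_force: 34.9
```

servo_tool([
  [[0, 0, 0, 0.08], [0, 0, 0, 0.08], [0, 0, 0, 0.08], [0, 0, 0, 0.08], [0, 0, 0, 0.08], [0, 0, 0, 0.08], [0, 0, 0, 0.08], [0, 0, 0, 0.08], [0, 0, 0, 0.08], [0, 0, 0, 0.08]],
])

```text
t: 9.13
eef_pos: [0.5179, -0.0657, 0.1328]
ee_rot: [-3.142, 0.001, -2.59]
force: [0.2, -0.3, 3.1]
width: 0.0158
gripper_force: 34.9
```

servo_tool([
  [[0, 0, 0, 0.08], [0, 0, 0, 0.08], [0, 0, 0, 0.06], [0, 0, 0, 0.03], [0, 0, 0, 0], [0, 0, 0, 0], [0, 0, 0, 0], [0, 0, 0, 0], [0, 0, 0, 0], [0, 0, 0, 0]],
])

```text
t: 9.97
eef_pos: [0.5179, -0.0657, 0.1326]
ee_rot: [3.141, 0.001, -2.835]
force: [0.2, 1.0, 3.9]
width: 0.016
gripper_force: 34.9
```

```bash
python3 -c "
from h import *
s=telemetry.get_state(); print(s['t'],s['eef_pos'],np.degrees(s['ee_rot']),s['force'],s['moment'])"
```

```text
9.9667 [ 0.51790301 -0.06573399  0.13264094] [ 1.79993008e+02  3.46850833e-02 -1.62457594e+02] [0.16090951 0.99132357 3.91918601] [ 0.71849906 -0.20218651  0.00802827]
```

The bar is at the locked direction. I'll ease up 4 mm, open, and lift straight away.

servo_tool([
  [[0, 0, -2, 0], [0, 0, -2, 0], [0, 0, 0, 0], [0, 0, 0, 0], [0, 0, 0, 0], [0, 0, 0, 0], [0, 0, 0, 0], [0, 0, 0, 0], [0, 0, 0, 0], [0, 0, 0, 0]],
])

```text
t: 10.8
eef_pos: [0.5178, -0.0658, 0.1365]
ee_rot: [3.141, 0.0, -2.836]
force: [4.5, 3.9, -0.9]
width: 0.016
gripper_force: 34.9
```

servo_tool([
  [[0, 0, 0, 0], [0, 0, 0, 0], [0, 0, 0, 0], [0, 0, 0, 0], [0, 0, 0, 0], [0, 0, 0, 0], [0, 0, 0, 0], [0, 0, 0, 0], [0, 0, 0, 0], [0, 0, 0, 0]],
], claw=-1)

```text
t: 11.63
eef_pos: [0.5176, -0.0659, 0.1366]
ee_rot: [-3.142, -0.0, -2.836]
force: [-0.4, -0.8, -0.2]
width: 0.0768
gripper_force: 0.0
```

servo_tool([
  [[0, 0, -12, 0], [0, 0, -12, 0], [0, 0, -12, 0], [0, 0, -12, 0], [0, 0, -12, 0], [0, 0, -12, 0], [0, 0, -12, 0], [0, 0, -12, 0], [0, 0, -12, 0], [0, 0, -12, 0]],
])

```text
t: 12.47
eef_pos: [0.5175, -0.0659, 0.2572]
ee_rot: [3.142, 0.0, -2.836]
force: [0.5, 0.3, -0.1]
width: 0.0877
gripper_force: 0.0
```

```bash
python3 - <<'E'
from h import *
s=telemetry.get_state(); print(s['t'],s['eef_pos'],s['width'],s['force'])
im=eyes.grab_frame('side')[:,:,::-1]; u,v=295,189
a=cv2.resize(im[v-45:v+45,u-60:u+60],(400,300),interpolation=cv2.INTER_CUBIC)
b=cv2.resize(eyes.grab_frame('wrist')[:,:,::-1],(400,300))
cv2.imwrite('pics/f.png',np.hstack([a,b]))
E
```

```text
12.4667 [ 0.51751927 -0.06592912  0.25717706] 0.08765689930383955 [ 0.51088621  0.27187323 -0.13214362]
```

View pics/f.png

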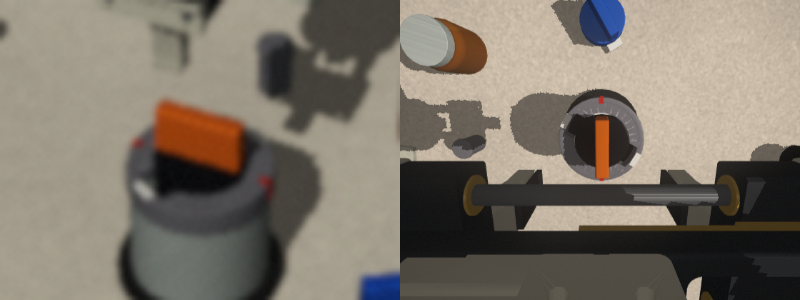

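The lid sits low with its lugs hidden under the lip. The bar at (602,150) points at the red marks (601,100) and (602,179), and the gripper is clear.

```bash
python3 -c "
from station import ticket; print(ticket.job_done())"
```

```text
the job is handed in; nothing more can be done
None
```

The lid is pressed in and locked with its bar pointing at the red marks, the gripper is clear, nothing around the tank was touched, and the job was handed in at about 12.5 s (the hand-in returned no verdict).

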